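# Lids back on the turned stone jars

## Robot

A 7-joint arm with a two-finger parallel gripper is mounted at the origin on a cart in front of the work surface, level with it; the furniture and walls round the work are solid. World frame = base frame: x ahead of the robot, y to its left, z up, the work surface at z = 0. Lengths are in m, angles in rad, forces in N, time in s.
With the tool pointing down it reaches from about 0.4 to 0.85 m from the base axis. Payload 4.5 kg.
Tool frame: the origin (TCP) lies between the finger pads; the fingertips stand 25 mm ahead of it and the grasp point (between the pads) lies 6 mm ahead of it; z points along the fingers, y is the direction in which the jaws open and shut (so a half turn about z gives the same grasp; the last joint's range is limited). The gripper opens to 85 mm and grips with 20 to 120 N. Pads are 22 mm wide; open, the fingers measure 114 mm over their backs; the gripper's body (76 mm by 85 mm) begins 54 mm behind the grasp point. The pads swing forward as they close: fully open they stand 13 mm farther back than shut.
Start: joints at [1.173, 0.689, -0.195, 1.565, 0.157, 0.902, -0.215], TCP at [0.262, -0.568, 0.256] pointing down, gripper open.
Joint ranges: [-3.01, 3.01], [-0.46, 2.08], [-1.47, 1.51], [0.13, 2.56], [-1, 4.14], [0.04, 2.09], [-2.66, 2.66]. Speed limits (rad/s): [2.57, 2.57, 3.14, 3.14, 3.14, 3.14, 3.14].

## Interface

Orientations are given as a rotation vector (axis times angle).
In Python, from station import get_obs, camera, close_job gives the robot as it stands. The module is installed in compiled form; this text tells all that it offers.
- The arm moves only by the tool apply_moves, never from a script. Its arguments are lists of equal length, an entry for each row: "linear": the shift along the tool's x, y, z in cm, a list of three; "turn": the turn, a rotation vector about the tool's x, y, z in rad, a list of three; "fingers": the opening, from -1 (shut) to 1 (fully open). In form: {"linear": [[x, y, z], ...], "turn": [[rx, ry, rz], ...], "fingers": [fingers, ...]}. A call has 1 to 12 rows; each row is the pose to reach, as a shift and turn from the pose commanded when the call began, along the tool's axes at that moment; what a row does not reach only later rows make up. A row lasts 1/8 s, in which the tool goes at most 62.5 mm and 10.7 degrees, less where a joint would pass 70% of its speed; a pose out of reach is approached as far as the arm can. A call with a gripper value outside its range is refused whole. The fingers move at their own pace and stop on an object; "squeeze" is the grip in N (left out, the last holds). Time passes only in rows, so rows that repeat a pose let the fingers close. It gives the time, the measured TCP pose, the force and the opening at its end, in the units of the state.
- get_obs(): the state, without advancing time (a new reading comes with each control period).
- camera(name): name is "side" or "top"; returns a dict with "image" (420x560x3 uint8, blue, green, red), "fx", "fy", "cx", "cy" (pixels), "rvec" (rotation vector, rad) and "tvec" (3), from world to camera coordinates, as OpenCV has them. Camera axes: x right, y down, z forward; pixel columns grow to the right and rows downward; lengths in m; the calibration is good to about 2 mm. A picture is of the moment at which its call begins. There is no depth.
- close_job(): hands the job in, once; it reports no verdict.
The state is a dict: "time_s": time; "joint_positions": joint angles; "joint_velocities": joint speeds; "joint_efforts": joint torques, N m; "position": TCP position; "orientation": TCP orientation; "wrist_force": force on the tool from outside, world axes, zero at the start; "wrist_torque": the same for the moment, N m; "finger_gap": opening from 0.0 (shut) to 1.0 (fully open).
Only numpy, scipy, OpenCV 4.12 (cv2) and the standard library are available. Lean on these libraries where they do the work, as an engineer would, in place of code of your own. Each camera call takes 0.05 s, during which the arm holds its last target.

## Task

The lids of the four turned stone jars have got mixed up on the bench. Put every lid on its own jar, the one of the same stone and size, set down gently and not dropped, with the plug fully home in the mouth and the flange flat on the rim. Leave the jars standing where they are, and do not disturb the chisel or the sanding block.

Things in the scene. Friction and masses are not known exactly. Their poses are not given: they have to be found in the camera images.
- jar_large_white_mouth (a point): the wide, squat open jar turned from creamy white stone: 68 mm outside diameter, 52 mm tall, straight round bore of 52 mm, 8 mm thick floor, about 450 g, standing loose on the bench. This point is the centre of the mouth, level with the flat rim; z up along the jar's axis.
- jar_large_brown_mouth (a point): the wide, squat open jar turned from brown stone: 68 mm outside diameter, 52 mm tall, straight round bore of 52 mm, 8 mm thick floor, about 450 g, standing loose on the bench. This point is the centre of the mouth, level with the flat rim; z up along the jar's axis.
- jar_small_white_mouth (a point): the narrow, taller open jar turned from creamy white stone: 52 mm outside diameter, 66 mm tall, straight round bore of 38 mm, 8 mm thick floor, about 400 g, standing loose on the bench. This point is the centre of the mouth, level with the flat rim; z up along the jar's axis.
- jar_small_brown_mouth (a point): the narrow, taller open jar turned from brown stone: 52 mm outside diameter, 66 mm tall, straight round bore of 38 mm, 8 mm thick floor, about 400 g, standing loose on the bench. This point is the centre of the mouth, level with the flat rim; z up along the jar's axis.
- lid_large_white_centre (a point): the large lid of creamy white stone, 160 g, 56 mm tall, standing loose on its plug, z up. From its foot: plug 46 mm wide to 15 mm up (tapered to 30 mm in the lowest 7), flange 66 mm wide to 23 mm (26 mm at the knob), upright round knob 24 mm wide to 56 mm. Point: on the axis, half-way up (28 mm above the foot). Seated, the flange rests on the rim and this point is 13 mm above the mouth.
- lid_large_brown_centre (a point): the large lid of brown stone, 160 g, 56 mm tall, standing loose on its plug, z up. From its foot: plug 46 mm wide to 15 mm up (tapered to 30 mm in the lowest 7), flange 66 mm wide to 23 mm (26 mm at the knob), upright round knob 24 mm wide to 56 mm. Point: on the axis, half-way up (28 mm above the foot). Seated, the flange rests on the rim and this point is 13 mm above the mouth.
- lid_small_white_centre (a point): the small lid of creamy white stone, 90 g, 56 mm tall, standing loose on its plug, z up. From its foot: plug 32 mm wide to 15 mm up (tapered to 20 mm in the lowest 7), flange 51 mm wide to 23 mm (26 mm at the knob), upright round knob 20 mm wide to 56 mm. Point: on the axis, half-way up (28 mm above the foot). Seated, the flange rests on the rim and this point is 13 mm above the mouth.
- lid_small_brown_centre (a point): the small lid of brown stone, 90 g, 56 mm tall, standing loose on its plug, z up. From its foot: plug 32 mm wide to 15 mm up (tapered to 20 mm in the lowest 7), flange 51 mm wide to 23 mm (26 mm at the knob), upright round knob 20 mm wide to 56 mm. Point: on the axis, half-way up (28 mm above the foot). Seated, the flange rests on the rim and this point is 13 mm above the mouth.
- chisel_centre (a point): bystander: stone chisel with a wooden handle, 240 mm long, up to 27 mm thick, lying loose among the jars and lids, roughly across the bench. This point is its middle, half-way up (13.5 mm above the bench); its y axis runs along it, towards the handle's end.
- sanding_block_centre (a point): bystander: cork sanding block 56 x 100 x 28 mm lying loose behind the jars. This point is its centre; its y axis runs along it.
Mind the look-alikes: they are no part of the job. Leave any green look-alike of the part that bears jar_large_white_mouth alone. Leave any yellow look-alike of the part that bears jar_small_white_mouth alone.

How it is judged:
By the outcome, as a careful person would: the job done as asked, in the order asked, and still so for the second after the job is handed in, with the robot touching nothing.
It also fails if it takes over 96 s, if anything falls off the work surface, if the arm or the gripper's body presses on something with over 40 N, if the wrist force passes 120 N, or if a joint passes its speed limit or range.

## Working session

There is one attempt and no reset: what is moved stays moved. The work goes in short steps, Python scripts to look and compute and a tool call to move; the robot and the scene stay as the last step left them, time stands still between calls to the robot, and variables do not carry over. Pictures are saved under pics/ and viewed, and the job is handed in when it is done.

Besides the shell and the picture viewer there is one more tool, called after "Call:" by a JSON object that holds its "method" and its "body", one argument or row to a line. apply_moves: Moves the arm, as the interface text tells. Its arguments: {"type":"object","properties":{"linear":{"type":"array","items":{"type":"array","items":{"type":"number"}}},"turn":{"type":"array","items":{"type":"array","items":{"type":"number"}}},"fingers":{"type":"array","items":{"type":"number"}},"squeeze":{"type":"number"}},"required":["linear","turn","fingers"]}

```bash
mkdir -p pics; ls
python3 - <<'E'
from station import get_obs, camera
import cv2
o=get_obs(); print(o)
for n in ("top","side"):
    c=camera(n); cv2.imwrite(f"pics/{n}0.png",c["image"]); print(n,c["fx"],c["fy"],c["cx"],c["cy"],c["rvec"],c["tvec"])
E
```

```text
pics
{'time_s': 0.0, 'joint_positions': array([ 1.17277808,  0.6900178 , -0.194514  ,  1.56637163,  0.15730948,
        0.90248018, -0.2150888 ]), 'joint_velocities': array([-1.34076476e-03, -2.54529326e-04, -2.83496302e-04,  1.40907664e-03,
        1.45292553e-03, -1.72942390e-03, -6.07935094e-06]), 'joint_efforts': array([ 5.48952557e-04, -5.39614391e+01, -1.26651328e+00, -1.58544606e+01,
        9.04337066e-03,  9.39133752e-03,  1.33099309e-05]), 'position': array([ 0.26127507, -0.56709211,  0.25545554]), 'orientation': array([-3.06685248e+00, -6.72814844e-01,  8.45472052e-04]), 'wrist_force': array([ 0.41939967,  0.12115307, -0.31103688]), 'wrist_torque': array([-0.036473  ,  0.02637583, -0.00364297]), 'finger_gap': 0.9987942862024226}
top 446.6671727190236 446.6671727190236 278.2822167689731 205.03568685692346 [ 2.13475651 -2.14844112  0.14151938] [-0.07137105  0.58046138  0.98424516]
side 442.15391005363 442.15391005363 277.23897058139397 207.1485815623542 [ 0.57368207 -2.66622484  1.186773  ] [0.50081517 0.28549379 0.96382202]
```

View pics/top0.png

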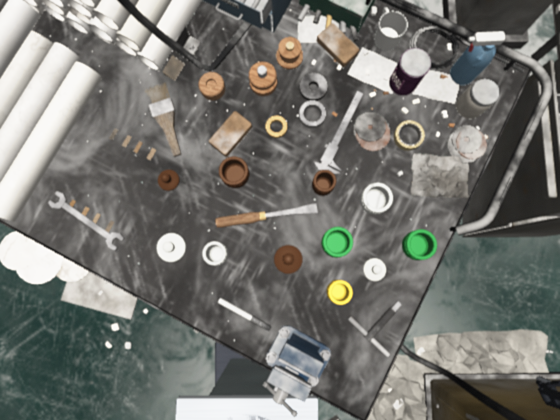

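View pics/side0.png

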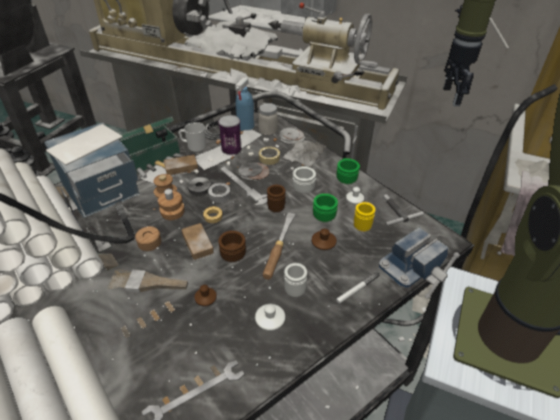

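The top view shows these candidates:
- **Jars:** large brown (234,172), small brown (324,182), large white (377,198), small white (214,254).
- **Lids:** large white (171,248), small white (374,269), large brown (288,259), small brown (167,180).
- **Look-alikes to leave alone:** green at (338,242) and (420,245), yellow at (340,292).
- **Bystander:** the chisel at about (265,214).

Next I'll measure these.

```bash
cat > h.py <<'E'
import numpy as np, cv2
from station import get_obs, camera
def cam(n):
    c=camera(n); c["K"]=np.array([[c["fx"],0,c["cx"]],[0,c["fy"],c["cy"]],[0,0,1.]]); c["R"]=cv2.Rodrigues(np.array(c["rvec"],float))[0]; c["t"]=np.array(c["tvec"],float); return c
def onplane(c,uv,z):
    uv=np.atleast_2d(uv).astype(float)
    d=np.c_[(uv[:,0]-c["cx"])/c["fx"],(uv[:,1]-c["cy"])/c["fy"],np.ones(len(uv))]@c["R"]
    o=-c["R"].T@c["t"]; return o+d*((z-o[2])/d[:,2])[:,None]
def proj(c,P):
    return cv2.projectPoints(np.atleast_2d(P).astype(float),cv2.Rodrigues(c["R"])[0],c["t"],c["K"],None)[0][:,0]
E
python3 - <<'E'
from h import *
for n in("top","side"):
    c=cam(n); print(n,-c["R"].T@c["t"], proj(c,[[0,0,0],[.4,0,0],[.6,0,0],[.6,.2,0],[.6,-.3,0]]).round())
c=cam("top")
px=dict(JLB=(234,172,.052),JSB=(324,182,.066),JLW=(377,198,.052),JSW=(214,254,.066),LLW=(171,248,.023),LSW=(374,269,.023),LLB=(288,259,.023),LSB=(167,180,.023),G1=(338,242,.052),G2=(420,245,.052),Y=(340,292,.066))
for k,(u,v,z) in px.items(): 
    p=onplane(c,(u,v),z)[0]; print(k,p.round(3),round(np.hypot(*p[:2]),3))
im=c["image"][130:320,130:450]; cv2.imwrite("pics/crop_t.png",cv2.resize(im,None,fx=2.5,fy=2.5,interpolation=cv2.INTER_CUBIC))
c=cam("side"); im=c["image"][150:340,130:400]; cv2.imwrite("pics/crop_s.png",cv2.resize(im,None,fx=2.9,fy=2.9,interpolation=cv2.INTER_CUBIC))
E
```

```text
top [ 0.43331216 -0.08642065  1.05619119] [[246. 468.]
 [247. 284.]
 [247. 199.]
 [164. 200.]
 [373. 199.]]
side [0.24467214 0.68484855 0.85579988] [[507. 338.]
 [333. 278.]
 [259. 253.]
 [221. 313.]
 [302. 186.]]
JLB [0.656 0.026 0.052] 0.656
JSB [ 0.628 -0.179  0.066] 0.653
JLW [ 0.593 -0.299  0.052] 0.664
JSW [0.468 0.067 0.066] 0.473
LLW [0.484 0.174 0.023] 0.514
LSW [ 0.433 -0.293  0.023] 0.523
LLB [ 0.457 -0.097  0.023] 0.467
LSB [0.644 0.188 0.023] 0.671
G1 [ 0.494 -0.209  0.052] 0.536
G2 [ 0.486 -0.391  0.052] 0.624
Y [ 0.384 -0.209  0.066] 0.437
```

View pics/crop_t.png

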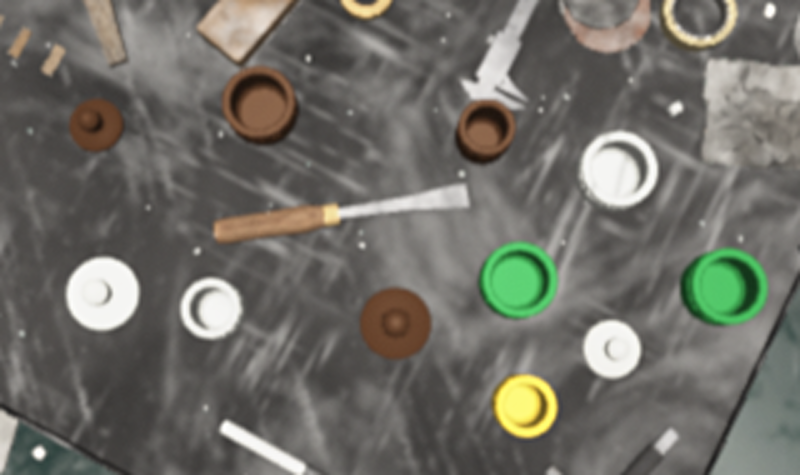

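View pics/crop_s.png

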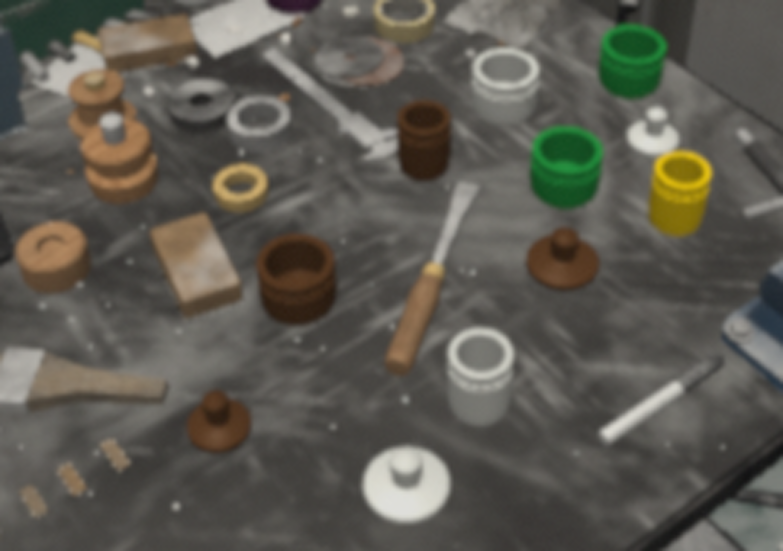

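```bash
cat > meas.py <<'E'
from h import *
from scipy.optimize import least_squares
OBJ=dict(JLB=(.656,.026,.052,.034,'b'),JSB=(.628,-.179,.066,.026,'b'),JLW=(.593,-.299,.052,.034,'w'),JSW=(.468,.067,.066,.026,'w'),
LLW=(.484,.174,.023,.033,'w'),LSW=(.433,-.293,.023,.0255,'w'),LLB=(.457,-.097,.023,.033,'b'),LSB=(.644,.188,.023,.0255,'b'))
def mask(im,col):
    h=cv2.cvtColor(im,cv2.COLOR_BGR2HSV)
    if col=='w': m=((h[...,1]<45)&(h[...,2]>WT)).astype(np.uint8)
    else: m=((h[...,1]>85)&((h[...,0]<22)|(h[...,0]>172))).astype(np.uint8)
    return m
WT=150
def measure(c,k,S=4,vis=None,x0=None,obj=None):
    x,y,z,r,col=(obj or OBJ)[k]
    if x0 is not None: x,y=x0
    u,v=proj(c,[x,y,z])[0]
    w=34; u0,v0=int(u)-w,int(v)-w
    cr=c["image"][v0:v0+2*w,u0:u0+2*w]
    big=cv2.resize(cr,None,fx=S,fy=S,interpolation=cv2.INTER_CUBIC)
    m=mask(big,col)
    cs,_=cv2.findContours(m*255,cv2.RETR_EXTERNAL,cv2.CHAIN_APPROX_NONE)
    ctr=np.array([(u-u0)*S,(v-v0)*S])
    def sc(q): return cv2.contourArea(q)
    cs=[q for q in cs if cv2.pointPolygonTest(cv2.convexHull(q),tuple(map(float,ctr)),False)>=0]
    q=max(cs,key=sc); hull=q[:,0].astype(float)
    pix=(hull+.5)/S-.5+[u0,v0]
    P=onplane(c,pix,z)[:,:2]
    o=(-c["R"].T@c["t"])[:2]
    d=np.array([x,y])-o; d/=np.linalg.norm(d)
    cen=np.array([x,y])
    for it in range(3):
        rel=P-cen; cosd=(rel@d)/np.linalg.norm(rel,axis=1)
        s=(cosd>-0.1)
        f=least_squares(lambda p:np.hypot(P[s,0]-p[0],P[s,1]-p[1])-p[2],[*cen,r],loss='soft_l1',f_scale=.001)
        g=least_squares(lambda p:np.hypot(P[s,0]-p[0],P[s,1]-p[1])-r,cen,loss='soft_l1',f_scale=.001)
        cen=g.x
    if vis is not None:
        b=big.copy(); cv2.drawContours(b,[q],-1,(255,0,255),1); vis.append(cv2.resize(b,(196,196)))
    return f.x, g.x, np.sqrt(np.mean(g.fun**2))
if __name__=="__main__":
    for n in("top","side"):
        c=cam(n); vis=[]
        for k in OBJ:
            try:
                f,g,e=measure(c,k,vis=vis); print(n,k,"free",f.round(4),"fixed",g.round(4),round(e*1e3,2))
            except Exception as ex: print(n,k,ex); vis.append(np.zeros((196,196,3),np.uint8))
        cv2.imwrite(f"pics/m_{n}.png",np.vstack([np.hstack(vis[:4]),np.hstack(vis[4:])]))
E
python3 meas.py
```

```text
top JLB free [0.6593 0.0284 0.0336] fixed [0.6588 0.0281] 0.36
top JSB free [ 0.631  -0.1794  0.0253] fixed [ 0.6302 -0.179 ] 0.59
top JLW free [ 0.5958 -0.3005  0.0347] fixed [ 0.5964 -0.3012] 0.43
top JSW free [0.4709 0.068  0.0266] fixed [0.4711 0.0687] 0.37
top LLW free [0.4865 0.1748 0.0338] fixed [0.4867 0.1758] 0.45
top LSW free [ 0.4333 -0.2932  0.0265] fixed [ 0.4333 -0.2944] 0.53
top LLB free [ 0.4571 -0.0956  0.0322] fixed [ 0.4562 -0.0951] 0.47
top LSB free [0.6456 0.1855 0.0251] fixed [0.6453 0.1851] 0.3
side JLB free [0.6629 0.0292 0.0332] fixed [0.6624 0.0302] 0.65
side JSB free [ 0.6343 -0.179   0.025 ] fixed [ 0.6337 -0.1779] 0.65
side JLW free [ 0.5973 -0.3011  0.0332] fixed [ 0.5969 -0.3001] 0.84
side JSW free [0.4732 0.0681 0.0255] fixed [0.4729 0.0687] 0.36
side LLW free [0.4884 0.1761 0.0324] fixed [0.4881 0.1768] 0.41
side LSW free [ 0.4336 -0.2859  0.0259] fixed [ 0.4337 -0.2866] 7.5
side LLB free [ 0.46   -0.0977  0.0307] fixed [ 0.4594 -0.0942] 3.63
side LSB free [0.6499 0.1842 0.0239] fixed [0.6482 0.1862] 2.85
```

View pics/m_top.png

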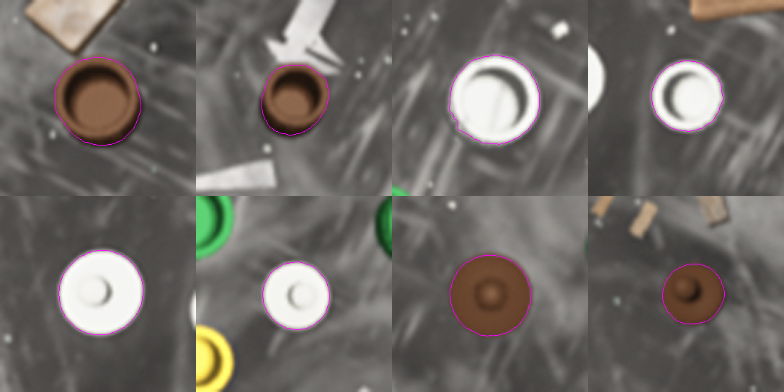

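View pics/m_side.png

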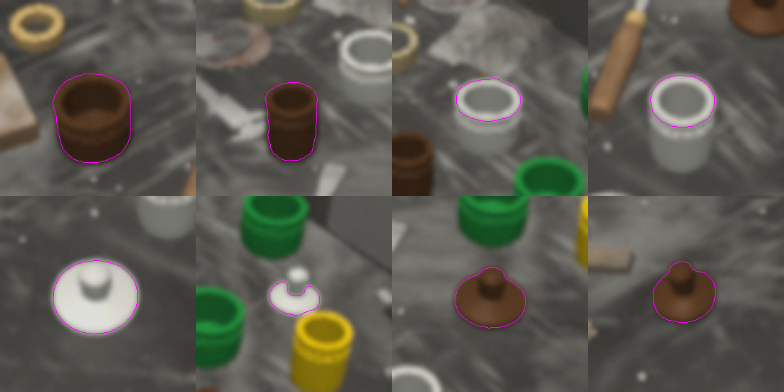

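```bash
cat > go.py <<'E'
import sys
from h import *
from scipy.spatial.transform import Rotation as Ro
o=get_obs(); R=Ro.from_rotvec(o["orientation"]); p=np.array(o["position"])
T=np.array([float(a) for a in sys.argv[1:4]])
Rt=Ro.from_matrix(np.diag([1.,-1,-1]))
print("t",o["time_s"],"pos",p.round(4),"gap",round(o["finger_gap"],3),"F",o["wrist_force"].round(1))
print("linear cm",(R.inv().apply(T-p)*100).round(2),"turn",(R.inv()*Rt).as_rotvec().round(3))
E
python3 go.py .4345 -.2932 .20; python3 go.py .4345 -.2932 .075
```

```text
t 0.4 pos [ 0.2616 -0.5676  0.2562] gap 0.998 F [-0.4  0.2 -0. ]
linear cm [ 27.19 -17.68   5.62] turn [-0.     0.     0.432]
t 0.4 pos [ 0.2616 -0.5676  0.2562] gap 0.998 F [-0.4  0.2 -0. ]
linear cm [ 27.19 -17.67  18.12] turn [-0.     0.     0.432]
```

Call:
{"method": "apply_moves", "body": {
  "linear": [
    [4.5,-2.9,0.9],
    [9.0,-5.9,1.9],
    [13.6,-8.8,2.8],
    [18.1,-11.8,3.7],
    [22.7,-14.7,4.7],
    [27.2,-17.7,5.6],
    [27.2,-17.7,5.6],
    [27.2,-17.7,5.6]
  ],
  "turn": [
    [0,0,0.07],
    [0,0,0.14],
    [0,0,0.21],
    [0,0,0.29],
    [0,0,0.36],
    [0,0,0.432],
    [0,0,0.432],
    [0,0,0.432]
  ],
  "fingers": [0.3,0.3,0.3,0.3,0.3,0.3,0.3,0.3],
  "squeeze": 40
}}

```text
time_s: 1.4
position: [0.4344, -0.2935, 0.2004]
orientation: [3.141, 0.001, -0.0]
wrist_force: [-0.6, -0.0, -0.4]
finger_gap: 0.652
```

Call:
{"method": "apply_moves", "body": {
  "linear": [
    [0,0,4],
    [0,0,8],
    [0,0,11],
    [0,0,11]
  ],
  "turn": [
    [0,0,0],
    [0,0,0],
    [0,0,0],
    [0,0,0]
  ],
  "fingers": [0.3,0.3,0.3,0.3]
}}

```text
time_s: 1.9
position: [0.4324, -0.2943, 0.0889]
orientation: [-3.141, 0.005, 0.006]
wrist_force: [-0.4, -0.3, 0.8]
finger_gap: 0.648
```

```bash
cat > look.py <<'E'
import sys
from h import *
name=sys.argv[1]; X=[float(a) for a in sys.argv[2:5]]
w=45;out=[]
for n in("top","side"):
    c=cam(n); u,v=proj(c,X)[0].astype(int); u0=min(max(u-w,0),560-2*w); v0=min(max(v-w,0),420-2*w)
    out.append(cv2.resize(c["image"][v0:v0+2*w,u0:u0+2*w],(400,400),interpolation=cv2.INTER_CUBIC)); print(n,"origin",u0,v0)
cv2.imwrite(f"pics/{name}.png",np.hstack(out))
E
python3 look.py a1 .434 -.293 .06; python3 go.py .4345 -.2932 .055
```

```text
top origin 332 223
side origin 311 141
t 2.0 pos [ 0.4342 -0.2946  0.091 ] gap 0.645 F [-0.4 -0.4 -0.5]
linear cm [ 0.03 -0.15  3.6 ] turn [ 0.001 -0.001 -0.002]
```

View pics/a1.png

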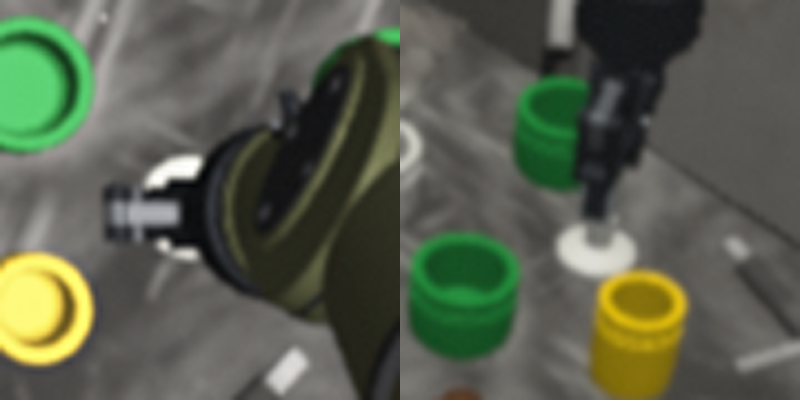

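The gripper stands over the small white lid, with the knob between the jaws in the side view at about (445,195). I'll lower and grip.

Call:
{"method": "apply_moves", "body": {
  "linear": [
    [0,-0.1,1.5],
    [0,-0.1,3.0],
    [0,-0.1,3.5],
    [0,-0.1,3.5],
    [0,-0.1,3.5],
    [0,-0.1,3.5],
    [0,-0.1,3.5],
    [0,-0.1,3.5],
    [0,-0.1,3.5]
  ],
  "turn": [
    [0,0,0],
    [0,0,0],
    [0,0,0],
    [0,0,0],
    [0,0,0],
    [0,0,0],
    [0,0,0],
    [0,0,0],
    [0,0,0]
  ],
  "fingers": [0.3,0.3,0.3,0.3,0.3,-1,-1,-1,-1],
  "squeeze": 40
}}

```text
time_s: 3.12
position: [0.4347, -0.2922, 0.0556]
orientation: [3.141, -0.0, 0.001]
wrist_force: [-0.5, 0.2, 4.0]
finger_gap: 0.22
```

```bash
python3 go.py .4345 -.2932 .2;python3 go.py .4345 -.2932 .2
```

```text
t 3.125 pos [ 0.4347 -0.2922  0.0556] gap 0.22 F [-0.5  0.2  4. ]
linear cm [ -0.02   0.1  -14.44] turn [ 0.    -0.001 -0.   ]
t 3.125 pos [ 0.4347 -0.2922  0.0556] gap 0.22 F [-0.5  0.2  4. ]
linear cm [ -0.02   0.1  -14.44] turn [ 0.    -0.001 -0.   ]
```

Call:
{"method": "apply_moves", "body": {
  "linear": [
    [0,0,-2],
    [0,0,-6],
    [0,0,-10],
    [0,0,-14],
    [0.8,-6,-14],
    [1.6,-12,-14],
    [2.4,-18,-14],
    [3.0,-24,-14],
    [3.5,-30,-14],
    [3.7,-36.1,-14],
    [3.7,-36.1,-14],
    [3.7,-36.1,-14]
  ],
  "turn": [
    [0,0,0],
    [0,0,0],
    [0,0,0],
    [0,0,0],
    [0,0,0],
    [0,0,0],
    [0,0,0],
    [0,0,0],
    [0,0,0],
    [0,0,0],
    [0,0,0],
    [0,0,0]
  ],
  "fingers": [-1,-1,-1,-1,-1,-1,-1,-1,-1,-1,-1,-1]
}}

```text
time_s: 4.62
position: [0.4712, 0.0687, 0.1951]
orientation: [3.141, 0.001, -0.001]
wrist_force: [0.5, -0.3, -0.8]
finger_gap: 0.215
```

```bash
python3 look.py a2 .472 .0685 .13; python3 go.py .472 .0685 .13
```

```text
top origin 163 206
side origin 251 207
t 4.725 pos [0.4714 0.0671 0.1952] gap 0.217 F [-0.6 -0.1 -1. ]
linear cm [ 0.07 -0.15  6.52] turn [ 0.001  0.001 -0.003]
```

View pics/a2.png

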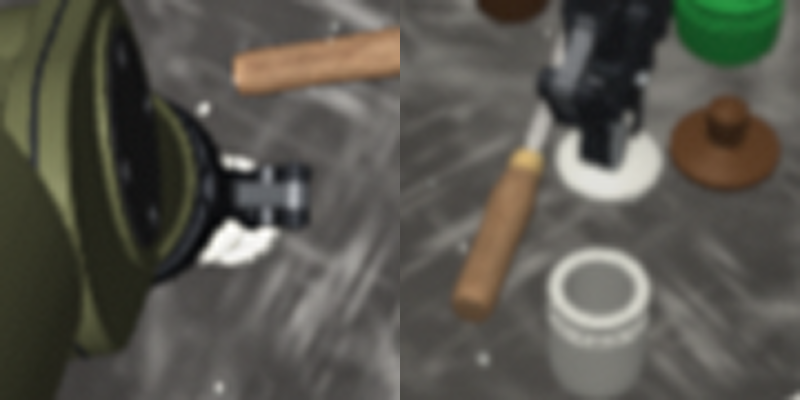

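```bash
cat > held.py <<'E'
import sys
from meas import *
import meas
r,col=float(sys.argv[1]),sys.argv[2]
off=float(sys.argv[3]) if len(sys.argv)>3 else .0326
c=cam("side"); o=get_obs(); p=o["position"]
z=p[2]-off
vis=[]
d=dict(H=(p[0],p[1],z,r,col))
f,g,e=measure(c,"H",obj=d,vis=vis)
print("tcp",p.round(4),"side held: free",f.round(4),"fixed",g.round(4),round(e*1e3,2))
cv2.imwrite("pics/held_%d.png"%(o["time_s"]*1000),cv2.resize(vis[0],(392,392))); print("pics/held_%d.png"%(o["time_s"]*1000))
E
python3 held.py .0255 w; python3 held.py .0255 w
```

```text
tcp [0.4715 0.0669 0.1953] side held: free [0.4766 0.0558 0.0197] fixed [0.4688 0.0725] 8.49
pics/held_4775.png
tcp [0.4716 0.0671 0.1953] side held: free [0.4766 0.0558 0.0198] fixed [0.469  0.0726] 8.04
pics/held_4825.png
```

```bash
sed -i 's/def measure(c,k,S=4,vis=None,x0=None,obj=None):/def measure(c,k,S=4,vis=None,x0=None,obj=None,sgn=1):/; s/s=(cosd>-0.1)/s=(sgn*cosd>(-0.1 if sgn>0 else 0.25))/' meas.py
sed -i 's/obj=d,vis=vis)/obj=d,vis=vis,sgn=-1)/; s/else .0326/else .0406/' held.py
python3 held.py .0255 w
python3 - <<'E'
from meas import *
c=cam("side")
# bias test on lids standing: near-edge with z=.015 vs far edge z=.023
for k in("LLW","LLB","LSB"):
    x,y,z,r,col=OBJ[k]; print(k,measure(c,k,obj={k:(x,y,.015,r,col)},sgn=-1)[:2],measure(c,k)[:2])
E
```

```text
tcp [0.4716 0.0673 0.1953] side held: free [0.4729 0.0642 0.0231] fixed [0.474  0.0614] 8.87
pics/held_4875.png
LLW (array([0.49020583, 0.17258977, 0.03251923]), array([0.49045238, 0.17206072])) (array([0.48832739, 0.17608377, 0.03272451]), array([0.48817746, 0.17639055]))
LLB (array([ 0.46039349, -0.09802523,  0.03146355]), array([ 0.46085141, -0.09981608])) (array([ 0.46009017, -0.09797532,  0.0306559 ]), array([ 0.45937935, -0.09434566]))
LSB (array([0.649138  , 0.18496712, 0.02434971]), array([0.64999809, 0.1838587 ])) (array([0.65001411, 0.18411558, 0.02380683]), array([0.64830473, 0.18610395]))
```

```bash
ls -t pics | head -1; cp pics/$(ls -t pics | head -1) pics/hh1.png
```

```text
held_4875.png
```

View pics/hh1.png

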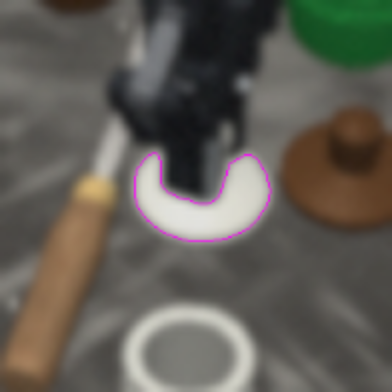

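```bash
python3 - <<'E'
s=open('meas.py').read()
s=s.replace("s=(sgn*cosd>(-0.1 if sgn>0 else 0.25))","s=(sgn*cosd>(-0.1 if sgn>0 else 0.0))&((sgn>0)|(np.linalg.norm(rel,axis=1)>.85*r))")
open('meas.py','w').write(s)
E
python3 held.py .0255 w
python3 - <<'E'
from meas import *
c=cam("side")
for k in("LLW","LLB","LSB"):
    x,y,z,r,col=OBJ[k]; print(k,*[q.round(4) for q in measure(c,k,obj={k:(x,y,.015,r,col)},sgn=-1)[:2]],measure(c,k)[0].round(4))
E
```

```text
tcp [0.4717 0.0679 0.1953] side held: free [0.4738 0.0628 0.0252] fixed [0.474  0.0624] 0.32
pics/held_4975.png
LLW [0.4903 0.1723 0.0328] [0.4904 0.172 ] [0.4884 0.1761 0.0327]
LLB [ 0.4604 -0.0982  0.0316] [ 0.4609 -0.0999] [ 0.4601 -0.0979  0.0306]
LSB [0.6493 0.1849 0.0245] [0.6501 0.1839] [0.6501 0.1841 0.0238]
```

Call:
{"method": "apply_moves", "body": {
  "linear": [
    [0.05,-0.05,3],
    [0.05,-0.05,5.5],
    [0.05,-0.05,7],
    [0.05,-0.05,7.5],
    [0.05,-0.05,8],
    [0.05,-0.05,8.3],
    [0.05,-0.05,8.5],
    [0.05,-0.05,8.6]
  ],
  "turn": [
    [0,0,0],
    [0,0,0],
    [0,0,0],
    [0,0,0],
    [0,0,0],
    [0,0,0],
    [0,0,0],
    [0,0,0]
  ],
  "fingers": [-1,-1,-1,-1,-1,-1,-1,-1]
}}

```text
time_s: 6.02
position: [0.4722, 0.0695, 0.1094]
orientation: [-3.142, 0.0, -0.001]
wrist_force: [0.0, -1.2, -1.3]
finger_gap: 0.218
```

```bash
python3 look.py a3 .472 .0685 .08; python3 go.py .472 .0685 .1066
```

```text
top origin 167 207
side origin 250 222
t 6.125 pos [0.4722 0.0695 0.1094] gap 0.217 F [ 0.1 -0.6 -0.2]
linear cm [-0.02  0.1   0.28] turn [ 0. -0. -0.]
```

View pics/a3.png

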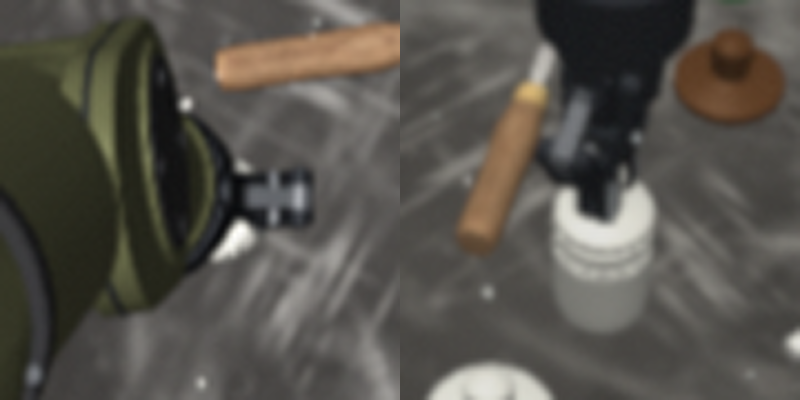

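Call:
{"method": "apply_moves", "body": {
  "linear": [
    [0,0.05,0.1],
    [0,0.1,0.2],
    [0,0.1,0.27],
    [0,0.1,0.27]
  ],
  "turn": [
    [0,0,0],
    [0,0,0],
    [0,0,0],
    [0,0,0]
  ],
  "fingers": [-1,-1,-1,-1]
}}

```text
time_s: 6.62
position: [0.4721, 0.0683, 0.1068]
orientation: [3.141, -0.001, 0.0]
wrist_force: [-0.6, -0.7, 2.8]
finger_gap: 0.219
```

Call:
{"method": "apply_moves", "body": {
  "linear": [
    [0,0,0.03],
    [0,0,0.03]
  ],
  "turn": [
    [0,0,0],
    [0,0,0]
  ],
  "fingers": [-1,-1]
}}

```text
time_s: 6.88
position: [0.4722, 0.0683, 0.1067]
orientation: [3.141, -0.001, 0.001]
wrist_force: [-0.7, -1.1, 6.1]
finger_gap: 0.217
```

```bash
python3 look.py a4 .472 .0685 .08; python3 go.py .472 .0685 .1066
```

```text
top origin 167 207
side origin 250 222
t 6.975 pos [0.4722 0.0683 0.1067] gap 0.221 F [ 0.3 -0.5  6.7]
linear cm [-0.02 -0.02  0.01] turn [ 0. -0. -0.]
```

View pics/a4.png

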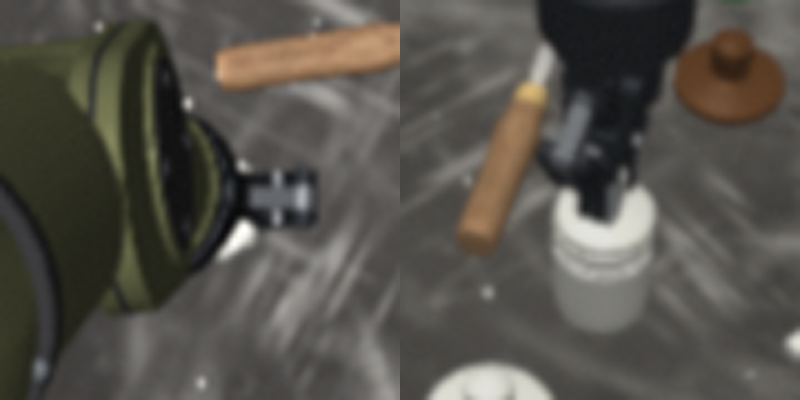

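Call:
{"method": "apply_moves", "body": {
  "linear": [
    [0,0,0],
    [0,0,0],
    [0,0,0],
    [0,0,0],
    [0,0,-3],
    [0,0,-6],
    [0,0,-9],
    [0.8,-5,-9],
    [1.5,-10.7,-9],
    [1.5,-10.7,-9],
    [1.5,-10.7,-7],
    [1.5,-10.7,-7]
  ],
  "turn": [
    [0,0,0],
    [0,0,0],
    [0,0,0],
    [0,0,0],
    [0,0,0],
    [0,0,0],
    [0,0,0],
    [0,0,0],
    [0,0,0],
    [0,0,0],
    [0,0,0],
    [0,0,0]
  ],
  "fingers": [0.3,0.3,0.3,0.3,0.3,0.3,0.3,0.3,0.3,0.3,0.3,0.3]
}}

```text
time_s: 8.48
position: [0.486, 0.1744, 0.1753]
orientation: [3.14, -0.001, -0.005]
wrist_force: [0.5, 0.6, -0.7]
finger_gap: 0.65
```

```bash
python3 look.py a5 .48 .12 .05; python3 go.py .4875 .1755 .056
```

```text
top origin 146 204
side origin 238 246
t 8.575 pos [0.4871 0.1747 0.1764] gap 0.649 F [0.2 1.  0.3]
linear cm [ 0.05 -0.09 12.04] turn [ 0.001  0.    -0.001]
```

View pics/a5.png

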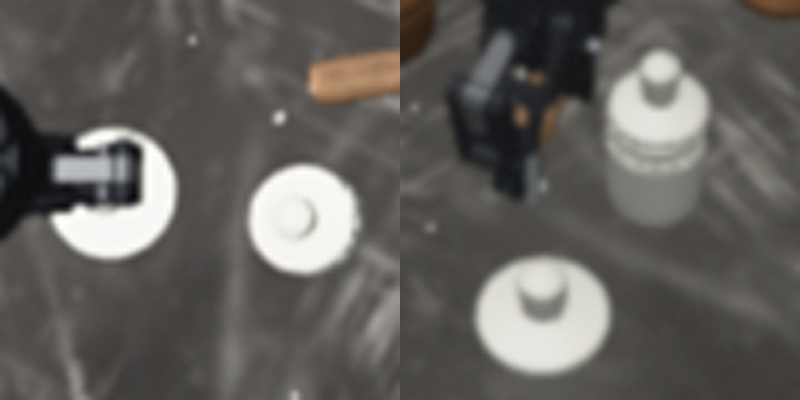

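The small white lid sits flat on its jar; its knob shows at (660,75) in the right-hand crop. Next I'll grip the large white lid.

Call:
{"method": "apply_moves", "body": {
  "linear": [
    [0.05,-0.1,4],
    [0.05,-0.1,8],
    [0.05,-0.1,11],
    [0.05,-0.1,12],
    [0.05,-0.1,12],
    [0.05,-0.1,12],
    [0.05,-0.1,12],
    [0.05,-0.1,12],
    [0.05,-0.1,12],
    [0.05,-0.1,12]
  ],
  "turn": [
    [0,0,0],
    [0,0,0],
    [0,0,0],
    [0,0,0],
    [0,0,0],
    [0,0,0],
    [0,0,0],
    [0,0,0],
    [0,0,0],
    [0,0,0]
  ],
  "fingers": [0.3,0.3,0.3,0.3,0.3,0.3,-1,-1,-1,-1]
}}

```text
time_s: 9.82
position: [0.4881, 0.1765, 0.057]
orientation: [-3.141, 0.001, -0.002]
wrist_force: [-0.6, -1.1, 6.2]
finger_gap: 0.264
```

```bash
python3 go.py .5965 -.3005 .2
```

```text
t 9.825 pos [0.4881 0.1765 0.057 ] gap 0.264 F [-0.6 -1.1  6.2]
linear cm [ 10.88  47.69 -14.3 ] turn [-0.    -0.001 -0.   ]
```

Call:
{"method": "apply_moves", "body": {
  "linear": [
    [0,0,-2],
    [0,0,-5],
    [0,0,-9],
    [0,0,-13],
    [1.2,5,-14],
    [2.4,10,-14],
    [3.6,16,-14],
    [4.8,21,-14],
    [6.0,26,-14],
    [7.2,31,-14],
    [8.4,36,-14],
    [9.6,41,-14]
  ],
  "turn": [
    [0,0,0],
    [0,0,0],
    [0,0,0],
    [0,0,0],
    [0,0,0],
    [0,0,0],
    [0,0,0],
    [0,0,0],
    [0,0,0],
    [0,0,0],
    [0,0,0],
    [0,0,0]
  ],
  "fingers": [-1,-1,-1,-1,-1,-1,-1,-1,-1,-1,-1,-1]
}}

```text
time_s: 11.32
position: [0.5833, -0.235, 0.196]
orientation: [-3.141, 0.0, 0.001]
wrist_force: [-0.0, 0.7, -1.3]
finger_gap: 0.266
```

Call:
{"method": "apply_moves", "body": {
  "linear": [
    [0.6,3.5,0],
    [1.2,6.7,0],
    [1.2,6.7,0],
    [1.2,6.7,0]
  ],
  "turn": [
    [0,0,0],
    [0,0,0],
    [0,0,0],
    [0,0,0]
  ],
  "fingers": [-1,-1,-1,-1]
}}

```text
time_s: 11.82
position: [0.5951, -0.2994, 0.1958]
orientation: [-3.14, -0.0, 0.002]
wrist_force: [-0.5, 0.4, -2.9]
finger_gap: 0.267
```

```bash
python3 look.py a6 .5965 -.3005 .1;python3 held.py .033 w .037; python3 go.py .5967 -.3008 .094
```

```text
top origin 337 147
side origin 259 114
tcp [ 0.5957 -0.2988  0.1962] side held: free [ 0.5965 -0.2985  0.0327] fixed [ 0.5966 -0.2988] 0.41
pics/held_11975.png
t 11.975 pos [ 0.5957 -0.2988  0.1962] gap 0.264 F [ 0.1 -0.  -0.7]
linear cm [ 0.11  0.22 10.22] turn [-0.001  0.     0.002]
```

View pics/a6.png

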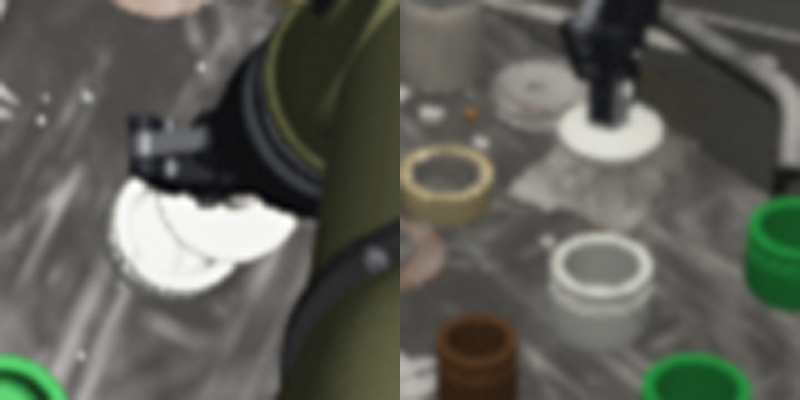

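Call:
{"method": "apply_moves", "body": {
  "linear": [
    [0.1,0.2,3],
    [0.1,0.2,6],
    [0.1,0.2,8],
    [0.1,0.2,8.7],
    [0.1,0.2,9.2],
    [0.1,0.2,9.6],
    [0.1,0.2,9.9],
    [0.1,0.2,9.9]
  ],
  "turn": [
    [0,0,0],
    [0,0,0],
    [0,0,0],
    [0,0,0],
    [0,0,0],
    [0,0,0],
    [0,0,0],
    [0,0,0]
  ],
  "fingers": [-1,-1,-1,-1,-1,-1,-1,-1]
}}

```text
time_s: 12.98
position: [0.5969, -0.3021, 0.0975]
orientation: [-3.141, -0.0, -0.001]
wrist_force: [1.3, 1.1, -0.9]
finger_gap: 0.264
```

```bash
python3 look.py a7 .5965 -.3005 .06; python3 go.py .5967 -.3008 .094
```

```text
top origin 333 150
side origin 259 125
t 13.075 pos [ 0.5969 -0.3022  0.0974] gap 0.266 F [ 0.8  1.7 -1.1]
linear cm [-0.02 -0.14  0.34] turn [-0.    -0.001  0.   ]
```

View pics/a7.png

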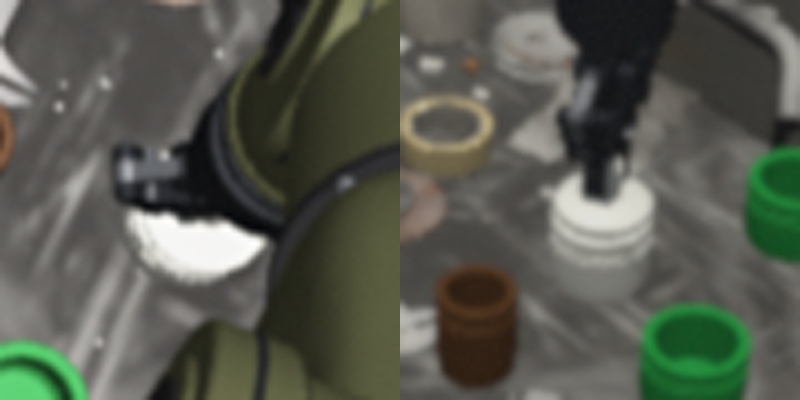

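Call:
{"method": "apply_moves", "body": {
  "linear": [
    [0,-0.1,0.1],
    [0,-0.13,0.2],
    [0,-0.13,0.3],
    [0,-0.13,0.33],
    [0,-0.13,0.36],
    [0,-0.13,0.36]
  ],
  "turn": [
    [0,0,0],
    [0,0,0],
    [0,0,0],
    [0,0,0],
    [0,0,0],
    [0,0,0]
  ],
  "fingers": [-1,-1,-1,-1,-1,-1]
}}

```text
time_s: 13.82
position: [0.5964, -0.3018, 0.0944]
orientation: [3.141, -0.001, 0.0]
wrist_force: [-1.0, -0.5, 5.1]
finger_gap: 0.263
```

Call:
{"method": "apply_moves", "body": {
  "linear": [
    [0,0,0.03],
    [0,0,0.03]
  ],
  "turn": [
    [0,0,0],
    [0,0,0]
  ],
  "fingers": [-1,-1]
}}

```text
time_s: 14.08
position: [0.5964, -0.3019, 0.0943]
orientation: [3.141, -0.001, 0.0]
wrist_force: [-1.8, 0.5, 7.0]
finger_gap: 0.268
```

```bash
python3 look.py a8 .5965 -.3005 .06; python3 go.py .4585 -.0965 .19
```

```text
top origin 333 150
side origin 259 125
t 14.175 pos [ 0.5964 -0.3019  0.0943] gap 0.261 F [-2.1  0.6  6.6]
linear cm [-13.8  -20.52  -9.59] turn [ 0.001 -0.    -0.001]
```

View pics/a8.png

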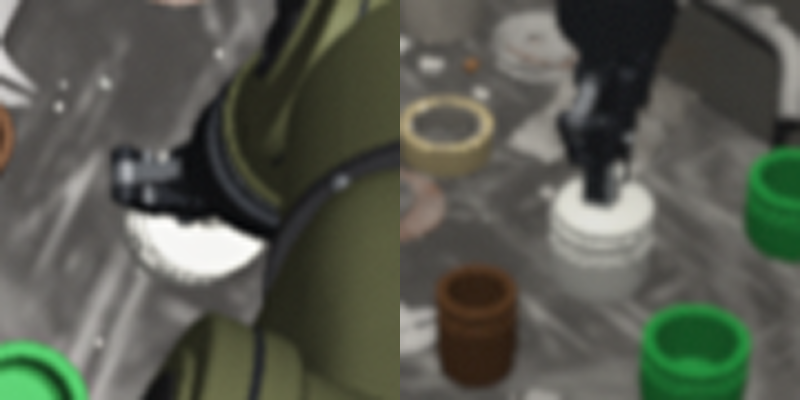

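Call:
{"method": "apply_moves", "body": {
  "linear": [
    [0,0,0],
    [0,0,0],
    [0,0,0],
    [0,0,0],
    [0,0,-3],
    [0,0,-7],
    [-2.8,-4,-9.6],
    [-5.6,-8,-9.6],
    [-8.4,-12,-9.6],
    [-11.1,-16.5,-9.6],
    [-13.8,-20.5,-9.6],
    [-13.8,-20.5,-9.6]
  ],
  "turn": [
    [0,0,0],
    [0,0,0],
    [0,0,0],
    [0,0,0],
    [0,0,0],
    [0,0,0],
    [0,0,0],
    [0,0,0],
    [0,0,0],
    [0,0,0],
    [0,0,0],
    [0,0,0]
  ],
  "fingers": [0.3,0.3,0.3,0.3,0.3,0.3,0.3,0.3,0.3,0.3,0.3,0.3]
}}

```text
time_s: 15.68
position: [0.4562, -0.0928, 0.1895]
orientation: [-3.139, -0.008, 0.005]
wrist_force: [0.9, -0.8, 0.1]
finger_gap: 0.65
```

```bash
python3 look.py a9 .5965 -.3005 .06; python3 go.py .4585 -.0965 .056
```

```text
top origin 333 150
side origin 259 125
t 15.775 pos [ 0.4592 -0.0963  0.1897] gap 0.649 F [-0.6 -0.8  0.6]
linear cm [-0.09  0.02 13.37] turn [ 0.    -0.001  0.001]
```

View pics/a9.png

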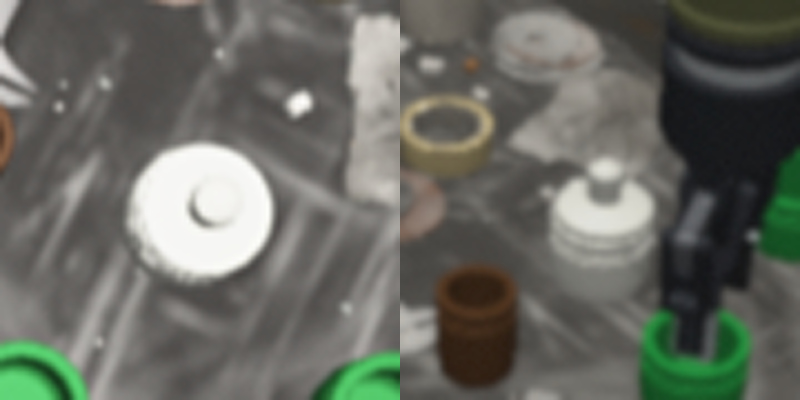

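The large white lid is seated flat and centred; its knob shows at (605,170) in the right-hand crop. Next is the large brown lid.

Call:
{"method": "apply_moves", "body": {
  "linear": [
    [-0.07,0,4],
    [-0.07,0,8],
    [-0.07,0,12],
    [-0.07,0,13.3],
    [-0.07,0,13.3],
    [-0.07,0,13.3],
    [-0.07,0,13.3],
    [-0.07,0,13.3],
    [-0.07,0,13.3],
    [-0.07,0,13.3]
  ],
  "turn": [
    [0,0,0],
    [0,0,0],
    [0,0,0],
    [0,0,0],
    [0,0,0],
    [0,0,0],
    [0,0,0],
    [0,0,0],
    [0,0,0],
    [0,0,0]
  ],
  "fingers": [0.3,0.3,0.3,0.3,0.3,0.3,-1,-1,-1,-1]
}}

```text
time_s: 17.02
position: [0.4585, -0.0963, 0.0573]
orientation: [3.141, 0.0, 0.003]
wrist_force: [0.0, 0.2, 7.2]
finger_gap: 0.268
```

```bash
python3 go.py .661 .029 .2
```

```text
t 17.025 pos [ 0.4585 -0.0963  0.0573] gap 0.268 F [0.  0.2 7.2]
linear cm [ 20.28 -12.52 -14.23] turn [ 0.    -0.002  0.   ]
```

Call:
{"method": "apply_moves", "body": {
  "linear": [
    [0,0,-2],
    [0,0,-5],
    [0,0,-9],
    [0,0,-13],
    [3.5,-2,-14],
    [7,-4,-14],
    [10.5,-6.3,-14],
    [14,-8.5,-14],
    [17.3,-10.5,-14],
    [20.3,-12.5,-14],
    [20.3,-12.5,-14],
    [20.3,-12.5,-14]
  ],
  "turn": [
    [0,0,0],
    [0,0,0],
    [0,0,0],
    [0,0,0],
    [0,0,0],
    [0,0,0],
    [0,0,0],
    [0,0,0],
    [0,0,0],
    [0,0,0],
    [0,0,0],
    [0,0,0]
  ],
  "fingers": [-1,-1,-1,-1,-1,-1,-1,-1,-1,-1,-1,-1]
}}

```text
time_s: 18.52
position: [0.6597, 0.0281, 0.196]
orientation: [3.141, -0.001, -0.003]
wrist_force: [0.3, 0.7, -0.7]
finger_gap: 0.265
```

```bash
python3 look.py a10 .661 .029 .1;python3 held.py .033 b .039; python3 go.py .661 .0288 .0943; cp pics/$(ls -t pics | grep held|head -1) pics/hh2.png
```

```text
top origin 185 120
side origin 185 180
tcp [0.6599 0.0275 0.1964] side held: free [0.6845 0.0338 0.0519] fixed [0.6727 0.054 ] 7.22
pics/held_18675.png
t 18.675 pos [0.6599 0.0275 0.1964] gap 0.264 F [ 0.4  0.4 -2.4]
linear cm [ 0.12 -0.14 10.21] turn [ 0.001  0.001 -0.002]
```

View pics/a10.png

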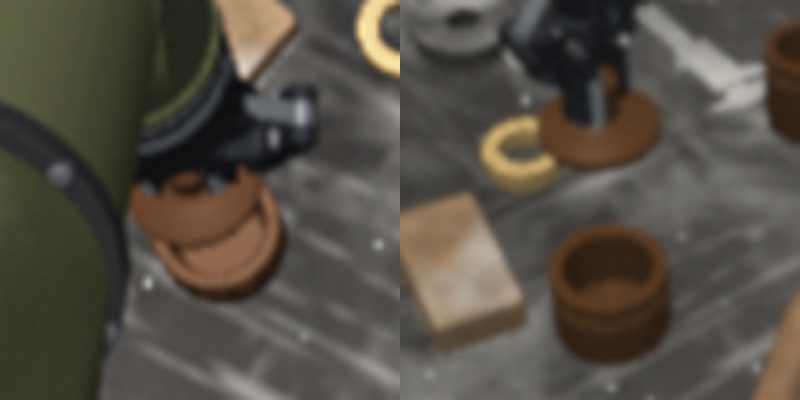

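View pics/hh2.png

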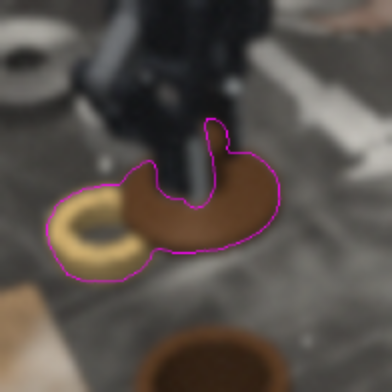

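Call:
{"method": "apply_moves", "body": {
  "linear": [
    [0.1,-0.12,3],
    [0.1,-0.12,6],
    [0.1,-0.12,7],
    [0.1,-0.12,7],
    [0.1,-0.12,7]
  ],
  "turn": [
    [0,0,0],
    [0,0,0],
    [0,0,0],
    [0,0,0],
    [0,0,0]
  ],
  "fingers": [-1,-1,-1,-1,-1]
}}

```text
time_s: 19.3
position: [0.6628, 0.0297, 0.1278]
orientation: [3.142, -0.001, 0.004]
wrist_force: [0.6, 0.5, -2.5]
finger_gap: 0.267
```

```bash
python3 look.py a11 .661 .029 .06;python3 held.py .033 b .039; python3 go.py .661 .0288 .0943; cp pics/$(ls -t pics | grep held|head -1) pics/hh3.png
```

```text
top origin 187 124
side origin 186 192
tcp [0.6626 0.0299 0.1276] side held: free [0.6225 0.0923 0.0284] fixed [0.6258 0.0881] 2.1
pics/held_19450.png
t 19.45 pos [0.6626 0.0299 0.1276] gap 0.263 F [-0.1  0.1 -1.3]
linear cm [-0.17  0.11  3.33] turn [-0.    -0.002 -0.   ]
```

View pics/a11.png

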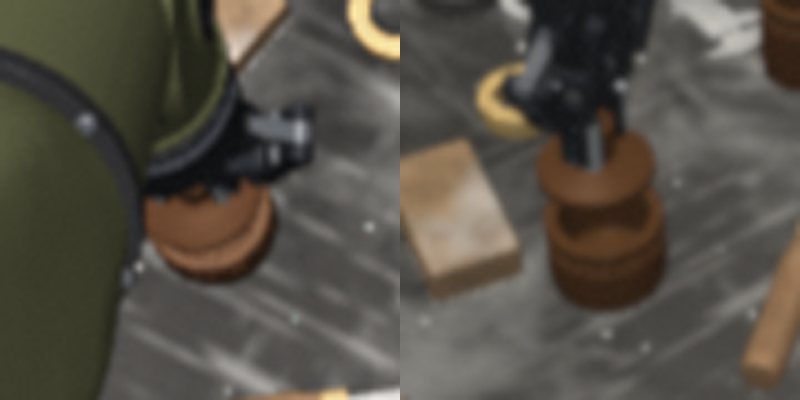

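View pics/hh3.png

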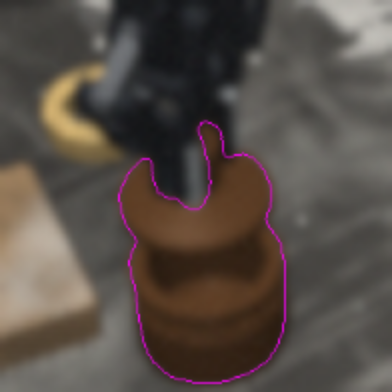

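Run:
```python
from h import *
c=cam("side")
def ext(x,y,z,r):
    a=np.linspace(0,2*np.pi,400); P=np.c_[x+r*np.cos(a),y+r*np.sin(a),0*a+z]; q=proj(c,P); return q[:,0].min().round(2),q[:,0].max().round(2)
print("lid at tcp",ext(.6626,.0299,.0906,.033),"lid shifted x+2mm",ext(.6646,.0299,.0906,.033),"jar avg",ext(.661,.0288,.052,.034),"jar side",ext(.6629,.0292,.052,.034))
im=c["image"]; h=cv2.cvtColor(im,cv2.COLOR_BGR2HSV)
u,v=proj(c,[.6626,.0299,.09])[0]; print(u,v)
# row profile edges
big=cv2.resize(im,None,fx=4,fy=4,interpolation=cv2.INTER_CUBIC); hs=cv2.cvtColor(big,cv2.COLOR_BGR2HSV)
for row in range(222,262,2):
    s=hs[row*4+2,180*4:280*4,1]>85; ii=np.where(s)[0]; print(row,((ii.min()+.5)/4-.5+180).round(2),((ii.max()+.5)/4-.5+180).round(2))
```

```text
lid at tcp (np.float64(216.54), np.float64(243.58)) lid shifted x+2mm (np.float64(215.83), np.float64(242.86)) jar avg (np.float64(218.28), np.float64(245.48)) jar side (np.float64(217.54), np.float64(244.73))
230.10060988470013 228.94208891688143
222 208.38 239.62
224 195.38 241.38
226 190.12 242.12
228 183.62 242.62
230 181.88 242.62
232 182.12 241.88
234 182.62 242.62
236 183.38 243.88
238 184.38 244.38
240 185.62 244.88
242 218.12 279.38
244 187.38 279.38
246 219.12 279.38
248 219.38 279.38
250 206.12 279.38
252 199.38 279.38
254 192.12 279.38
256 192.88 279.12
258 223.12 278.12
260 225.88 277.38
```

Call:
{"method": "apply_moves", "body": {
  "linear": [
    [-0.15,0.1,0],
    [-0.15,0.1,1],
    [-0.15,0.1,1.7],
    [-0.15,0.1,2.3],
    [-0.15,0.1,2.8],
    [-0.15,0.1,3.0],
    [-0.15,0.1,3.0]
  ],
  "turn": [
    [0,0,0],
    [0,0,0],
    [0,0,0],
    [0,0,0],
    [0,0,0],
    [0,0,0],
    [0,0,0]
  ],
  "fingers": [-1,-1,-1,-1,-1,-1,-1]
}}

```text
time_s: 20.38
position: [0.6604, 0.0289, 0.0963]
orientation: [3.141, -0.0, -0.0]
wrist_force: [0.2, 0.3, -2.1]
finger_gap: 0.269
```

```bash
python3 look.py a12 .661 .029 .06; python3 go.py .661 .0288 .0943
```

```text
top origin 187 124
side origin 186 192
t 20.475 pos [0.6606 0.0289 0.0966] gap 0.27 F [-0.2  0.2 -2.3]
linear cm [0.04 0.01 0.23] turn [ 0.    -0.001 -0.   ]
```

View pics/a12.png

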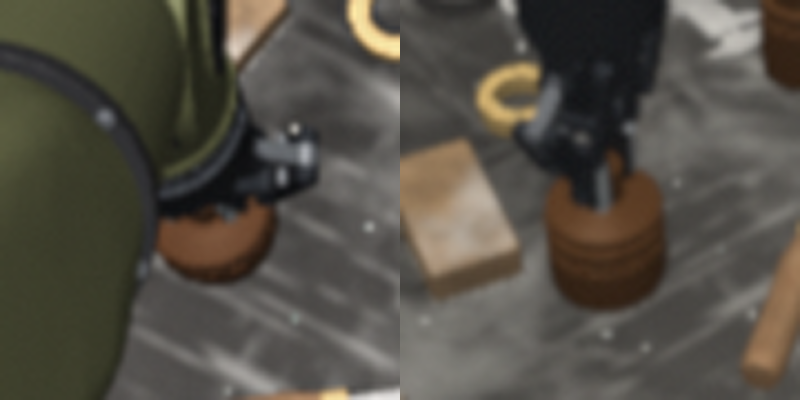

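The plug has gone in with no side force. Lowering the last 2 mm.

Call:
{"method": "apply_moves", "body": {
  "linear": [
    [0,0,0.1],
    [0,0,0.18],
    [0,0,0.22],
    [0,0,0.25],
    [0,0,0.27],
    [0,0,0.27]
  ],
  "turn": [
    [0,0,0],
    [0,0,0],
    [0,0,0],
    [0,0,0],
    [0,0,0],
    [0,0,0]
  ],
  "fingers": [-1,-1,-1,-1,-1,-1]
}}

```text
time_s: 21.22
position: [0.6605, 0.029, 0.0945]
orientation: [-3.142, 0.0, -0.001]
wrist_force: [-2.9, 1.2, 6.6]
finger_gap: 0.266
```

Call:
{"method": "apply_moves", "body": {
  "linear": [
    [0,0,0],
    [0,0,0],
    [0,0,0],
    [0,0,0],
    [0,0,-3],
    [0,0,-7],
    [0,-2,-9.5],
    [-0.5,-6,-9.5],
    [-1,-11,-9.5],
    [-1.3,-15.6,-9.5],
    [-1.3,-15.6,-9.5],
    [-1.3,-15.6,-9.5]
  ],
  "turn": [
    [0,0,0],
    [0,0,0],
    [0,0,0],
    [0,0,0],
    [0,0,0],
    [0,0,0],
    [0,0,0],
    [0,0,0],
    [0,0,0],
    [0,0,0],
    [0,0,0],
    [0,0,0]
  ],
  "fingers": [0.3,0.3,0.3,0.3,0.3,0.3,0.3,0.3,0.3,0.3,0.3,0.3]
}}

```text
time_s: 22.72
position: [0.6474, 0.1841, 0.1886]
orientation: [3.14, -0.0, -0.0]
wrist_force: [-0.1, -0.5, 0.5]
finger_gap: 0.651
```

```bash
python3 look.py a13 .661 .029 .06; python3 go.py .6475 .185 .056
```

```text
top origin 187 124
side origin 186 192
t 22.825 pos [0.6478 0.1826 0.1887] gap 0.653 F [-0.7 -0.6  0.1]
linear cm [-0.04 -0.26 13.27] turn [ 0.002 -0.    -0.003]
```

View pics/a13.png

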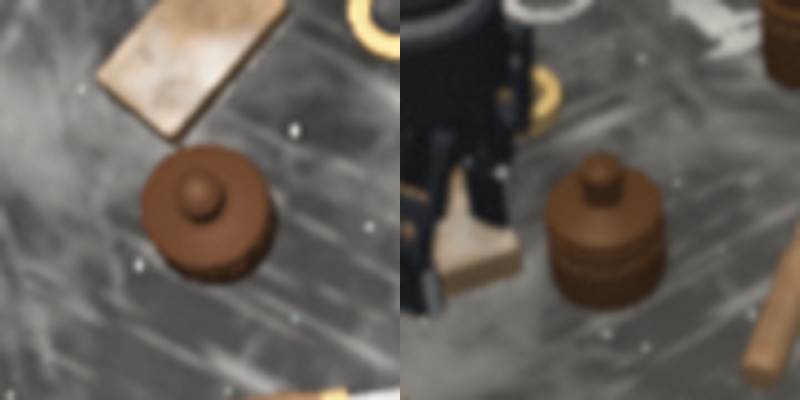

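The large brown lid is seated flat. Next is the small brown lid.

Call:
{"method": "apply_moves", "body": {
  "linear": [
    [0,-0.2,4],
    [0,-0.2,8],
    [0,-0.2,12],
    [0,-0.2,13.2],
    [0,-0.2,13.2],
    [0,-0.2,13.2],
    [0,-0.2,13.2],
    [0,-0.2,13.2],
    [0,-0.2,13.2],
    [0,-0.2,13.2]
  ],
  "turn": [
    [0,0,0],
    [0,0,0],
    [0,0,0],
    [0,0,0],
    [0,0,0],
    [0,0,0],
    [0,0,0],
    [0,0,0],
    [0,0,0],
    [0,0,0]
  ],
  "fingers": [0.3,0.3,0.3,0.3,0.3,0.3,-1,-1,-1,-1]
}}

```text
time_s: 24.08
position: [0.6481, 0.1871, 0.0578]
orientation: [-3.141, 0.0, -0.002]
wrist_force: [-0.7, -0.6, 6.9]
finger_gap: 0.216
```

```bash
python3 look.py a14 .6475 .185 .03;  python3 go.py .632 -.179 .2
```

```text
top origin 122 133
side origin 160 247
t 24.175 pos [0.6481 0.1871 0.0578] gap 0.216 F [-0.6 -0.8  6.5]
linear cm [ -1.58  36.6  -14.24] turn [-0.    -0.002 -0.   ]
```

View pics/a14.png

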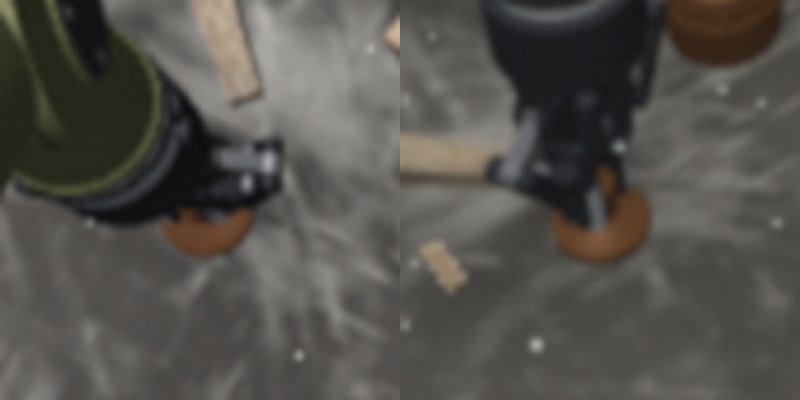

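Call:
{"method": "apply_moves", "body": {
  "linear": [
    [0,0,-2],
    [0,0,-5],
    [0,0,-9],
    [0,0,-13],
    [-0.2,4,-14],
    [-0.4,9,-14],
    [-0.6,14,-14],
    [-0.8,19,-14],
    [-1.0,24,-14],
    [-1.2,29,-14],
    [-1.4,33,-14],
    [-1.57,36.6,-14]
  ],
  "turn": [
    [0,0,0],
    [0,0,0],
    [0,0,0],
    [0,0,0],
    [0,0,0],
    [0,0,0],
    [0,0,0],
    [0,0,0],
    [0,0,0],
    [0,0,0],
    [0,0,0],
    [0,0,0]
  ],
  "fingers": [-1,-1,-1,-1,-1,-1,-1,-1,-1,-1,-1,-1]
}}

```text
time_s: 25.68
position: [0.6312, -0.1811, 0.1978]
orientation: [3.141, -0.002, 0.001]
wrist_force: [0.1, -0.2, -1.2]
finger_gap: 0.222
```

Call:
{"method": "apply_moves", "body": {
  "linear": [
    [0,0,0],
    [0,0,3],
    [0,0,5],
    [0,0,5],
    [0,0,5]
  ],
  "turn": [
    [0,0,0],
    [0,0,0],
    [0,0,0],
    [0,0,0],
    [0,0,0]
  ],
  "fingers": [-1,-1,-1,-1,-1]
}}

```text
time_s: 26.3
position: [0.6325, -0.1786, 0.1479]
orientation: [3.141, 0.001, 0.003]
wrist_force: [-0.6, 0.3, -0.3]
finger_gap: 0.217
```

```bash
python3 look.py a15 .6325 -.179 .08;python3 held.py .0255 b .0398; python3 go.py .6325 -.179 .1088;cp pics/$(ls -t pics | grep held|head -1) pics/hh4.png
```

```text
top origin 279 133
side origin 231 141
tcp [ 0.6324 -0.1791  0.148 ] side held: free [ 0.5863 -0.0727  0.0181] fixed [ 0.5892 -0.0809] 2.16
pics/held_26450.png
t 26.45 pos [ 0.6324 -0.1791  0.148 ] gap 0.219 F [-0.  -1.  -1.9]
linear cm [-0.   -0.01  3.92] turn [ 0.001 -0.002  0.   ]
```

View pics/a15.png

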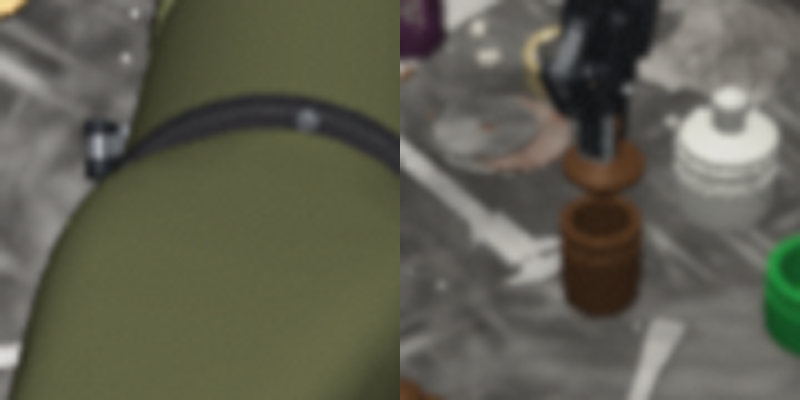

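View pics/hh4.png

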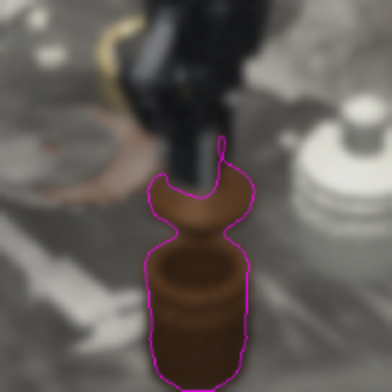

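Run:
```python
from h import *
c=cam("side"); p=get_obs()["position"]; print(p)
def ext(x,y,z,r):
    a=np.linspace(0,2*np.pi,400); P=np.c_[x+r*np.cos(a),y+r*np.sin(a),0*a+z]; q=proj(c,P); return np.r_[q[:,0].min(),q[:,0].max(),q[:,0].mean()].round(2)
for d in(0,.002): print(ext(.6325+d,-.179,.11,.0255),ext(.6325+d,-.179,.066,.026),ext(.6325,-.179+d,.11,.0255))
big=cv2.resize(c["image"],None,fx=4,fy=4,interpolation=cv2.INTER_CUBIC); hs=cv2.cvtColor(big,cv2.COLOR_BGR2HSV)
for row in range(170,206,2):
    s=hs[row*4+2,255*4:300*4,1]>85; ii=np.where(s)[0]; print(row,*(((ii[[0,-1]]+.5)/4-.5+255).round(2) if len(ii) else []))
```

```text
[ 0.6322739 -0.1791349  0.1478114]
[266.99 285.75 276.35] [267.   285.66 276.31] [266.99 285.75 276.35]
[266.33 285.07 275.68] [266.35 285.01 275.66] [266.68 285.45 276.05]
170 280.12 280.12
172 279.62 281.88
174 268.62 284.38
176 267.38 285.62
178 267.38 285.38
180 268.12 284.62
182 270.62 282.62
184 272.12 280.38
186 269.12 282.62
188 267.12 284.12
190 266.62 284.62
192 266.88 284.38
194 267.38 284.38
196 267.38 284.38
198 267.62 284.12
200 267.88 284.12
202 267.62 284.12
204 267.88 283.62
```

Call:
{"method": "apply_moves", "body": {
  "linear": [
    [0.12,0,0],
    [0.12,0,1.2],
    [0.12,0,1.8],
    [0.12,0,2.0],
    [0.12,0,2.0]
  ],
  "turn": [
    [0,0,0],
    [0,0,0],
    [0,0,0],
    [0,0,0],
    [0,0,0]
  ],
  "fingers": [-1,-1,-1,-1,-1]
}}

```text
time_s: 27.12
position: [0.6327, -0.1791, 0.1264]
orientation: [-3.142, 0.0, 0.001]
wrist_force: [0.6, -0.6, -1.1]
finger_gap: 0.217
```

Run:
```python
from h import *
c=cam("side"); o=get_obs(); print(o["position"],o["wrist_force"])
cv2.imwrite("pics/s16.png",cv2.resize(c["image"][150:220,240:310],(560,560),interpolation=cv2.INTER_CUBIC))
big=cv2.resize(c["image"],None,fx=4,fy=4,interpolation=cv2.INTER_CUBIC); hs=cv2.cvtColor(big,cv2.COLOR_BGR2HSV)
for row in range(174,206,2):
    s=hs[row*4+2,255*4:300*4,1]>85; ii=np.where(s)[0]; print(row,*(((ii[[0,-1]]+.5)/4-.5+255).round(2) if len(ii) else []))
```

```text
[ 0.63293987 -0.17915783  0.12667421] [-0.44375924  0.70133087 -0.7376159 ]
174 279.38 280.12
176 279.38 280.12
178 279.62 280.88
180 268.38 283.62
182 267.62 285.12
184 267.62 285.38
186 267.88 284.62
188 267.12 284.12
190 266.62 284.62
192 266.88 284.38
194 267.38 284.38
196 267.38 284.38
198 267.62 284.12
200 267.88 284.12
202 267.62 284.12
204 267.88 283.62
```

View pics/s16.png

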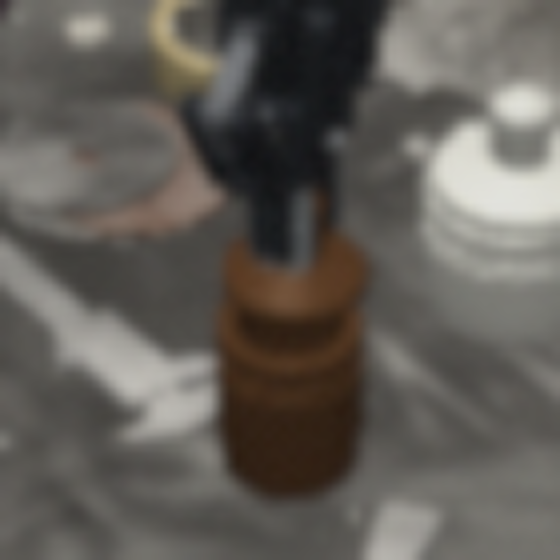

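Call:
{"method": "apply_moves", "body": {
  "linear": [
    [0.15,0,0],
    [0.15,0,0.3],
    [0.15,0,0.7],
    [0.15,0,1.0],
    [0.15,0,1.2],
    [0.15,0,1.4],
    [0.15,0,1.4]
  ],
  "turn": [
    [0,0,0],
    [0,0,0],
    [0,0,0],
    [0,0,0],
    [0,0,0],
    [0,0,0],
    [0,0,0]
  ],
  "fingers": [-1,-1,-1,-1,-1,-1,-1]
}}

```text
time_s: 28.05
position: [0.6343, -0.1791, 0.1125]
orientation: [3.142, -0.0, -0.0]
wrist_force: [-0.6, -0.6, -0.4]
finger_gap: 0.213
```

Run:
```python
from h import *
c=cam("side"); o=get_obs(); print(o["position"],o["wrist_force"])
cv2.imwrite("pics/s17.png",cv2.resize(c["image"][150:220,240:310],(560,560),interpolation=cv2.INTER_CUBIC))
```

```text
[ 0.63437181 -0.17910679  0.11267057] [ 0.18108804 -0.18322113 -0.13760742]
```

View pics/s17.png

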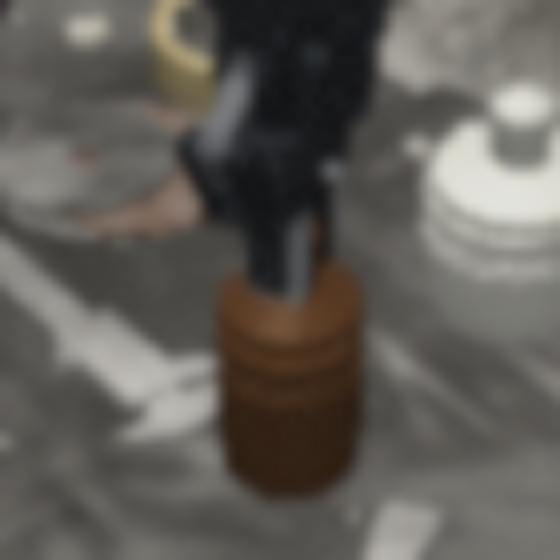

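Call:
{"method": "apply_moves", "body": {
  "linear": [
    [0,0,0.1],
    [0,0,0.2],
    [0,0,0.3],
    [0,0,0.36],
    [0,0,0.4],
    [0,0,0.42],
    [0,0,0.42]
  ],
  "turn": [
    [0,0,0],
    [0,0,0],
    [0,0,0],
    [0,0,0],
    [0,0,0],
    [0,0,0],
    [0,0,0]
  ],
  "fingers": [-1,-1,-1,-1,-1,-1,-1]
}}

```text
time_s: 28.98
position: [0.6344, -0.1791, 0.1089]
orientation: [3.142, -0.0, 0.0]
wrist_force: [-1.2, 0.7, 4.0]
finger_gap: 0.216
```

Contact came at the expected seat height (0.1089 against 0.1088), so I'll release and retreat.

Call:
{"method": "apply_moves", "body": {
  "linear": [
    [0,0,0.02],
    [0,0,0.02],
    [0,0,0.02],
    [0,0,0.02],
    [0,0,0.02],
    [0,0,-3],
    [0,0,-7],
    [0,0,-11],
    [-5,4,-12],
    [-10,9,-12],
    [-15,14,-12],
    [-19,18,-12]
  ],
  "turn": [
    [0,0,0],
    [0,0,0],
    [0,0,0],
    [0,0,0],
    [0,0,0],
    [0,0,0],
    [0,0,0],
    [0,0,0],
    [0,0,0],
    [0,0,0],
    [0,0,0],
    [0,0,0]
  ],
  "fingers": [-1,0.3,0.3,0.3,0.3,0.3,0.3,0.3,0.3,0.3,0.3,0.3]
}}

```text
time_s: 30.48
position: [0.452, -0.3514, 0.2288]
orientation: [3.141, 0.0, 0.001]
wrist_force: [0.3, -0.3, -0.2]
finger_gap: 0.646
```

Call:
{"method": "apply_moves", "body": {
  "linear": [
    [-4,5,0],
    [-8,10,0],
    [-12,15,0],
    [-14,19,0],
    [-14,19,0],
    [-14,19,0]
  ],
  "turn": [
    [0,0,0],
    [0,0,0],
    [0,0,0],
    [0,0,0],
    [0,0,0],
    [0,0,0]
  ],
  "fingers": [0.3,0.3,0.3,0.3,0.3,0.3]
}}

```text
time_s: 31.22
position: [0.3138, -0.5393, 0.2283]
orientation: [-3.141, -0.0, -0.001]
wrist_force: [0.9, -0.0, -0.4]
finger_gap: 0.652
```

Run:
```python
from meas import *
o=get_obs(); print(o["time_s"],o["position"],o["wrist_force"])
t=cam("top"); s=cam("side")
cv2.imwrite("pics/f_t.png",cv2.resize(t["image"][130:320,130:450],None,fx=2.5,fy=2.5,interpolation=cv2.INTER_CUBIC))
cv2.imwrite("pics/f_s.png",cv2.resize(s["image"][150:340,130:400],None,fx=2.9,fy=2.9,interpolation=cv2.INTER_CUBIC))
# jar positions and seated flange top (rim+8mm)
for k,h,r in(("JLB",.052,.033),("JSB",.066,.0255),("JLW",.052,.033),("JSW",.066,.0255)):
    x,y,z,R,col=OBJ[k]
    for n,c in(("top",t),("side",s)):
        try: print(k,n,"lid flange",measure(c,k,obj={k:(x,y,h+.008,r,col)})[0].round(4))
        except Exception as e: print(k,n,e)
```

```text
31.225 [ 0.31379119 -0.53933669  0.22826271] [ 0.89549368 -0.03807237 -0.40633214]
JLB top lid flange [0.6579 0.0278 0.0332]
JLB side lid flange [0.6635 0.027  0.0313]
JSB top lid flange [ 0.6303 -0.1791  0.025 ]
JSB side lid flange [ 0.6455 -0.2051  0.0155]
JLW top lid flange [ 0.5949 -0.3012  0.0347]
JLW side lid flange [ 0.594  -0.2921  0.0348]
JSW top lid flange [0.4707 0.0673 0.0264]
JSW side lid flange [0.4789 0.054  0.0162]
```

View pics/f_t.png

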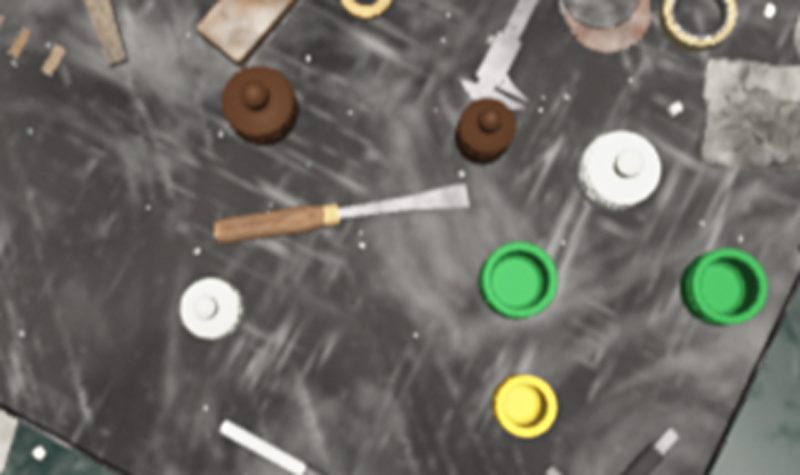

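View pics/f_s.png

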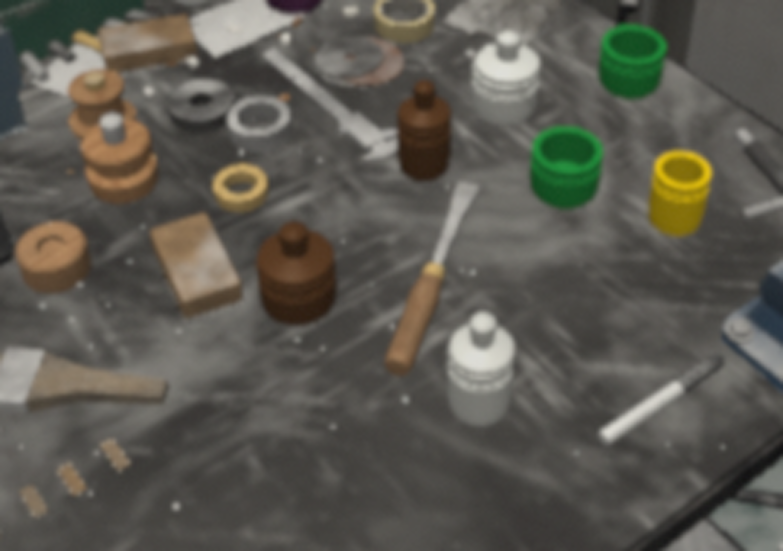

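All four lids are on their own jars and sit flat. The jars, chisel, sanding block and look-alikes show at the same pixels as before. Handing in.

```bash
python3 -c "
from station import close_job
print(close_job())"
```

```text
the job is handed in; nothing more can be done
None
```

All four lids are on the jars of the same stone and size. Each was lowered until light contact (about 4–7 N at the wrist) before release. The job was handed in at about 31 s, well inside the 96 s limit, with the arm clear.

**Checks that passed:**
- **Seat heights:** the tool stopped within 0.4 mm of the expected seat height on every jar.
- **Lid positions:** in the last top view, each lid's flange centre lay within about 1.5 mm of where its jar's mouth was measured at the start. Both views show the lids flat, with knobs upright.
- **Rest of the scene:** by eye, the jars, chisel, sanding block and the green and yellow look-alikes are at the same pixels as before.

**Checks that failed or disagreed:**
- **Camera disagreement:** the two cameras differed by 2–4 mm in x, so I used their average. I refined it by comparing lid and jar in the side view. The small brown lid needed about 2 mm of extra x correction before it went in.
- **Side-view flange fits:** several were unusable, both while lids were held and in the last check. The cause was fingers, knobs or similar colours spoiling the outline. There I relied on the top view, the contact forces and the crops.

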